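# Tip the empty bobbin out of the row of wound coils

## Robot

A 6-joint arm with a two-finger parallel gripper is mounted at the origin on a cart in front of the work surface, level with it; the furniture and walls round the work are solid. World frame = base frame: x ahead of the robot, y to its left, z up, the work surface at z = 0. Lengths are in mm, angles in rad, forces in N, time in s.
With the tool pointing down it reaches from about 350 to 875 mm from the base axis. Payload 4.2 kg.
Tool frame: the origin (TCP) lies midway between the tips of the shut fingers; the grasp point (between the pads) lies 19 mm behind it (tcp_to_grasp is the distance from the TCP to the grasp point, in mm); z points along the fingers, y is the line along which they close (so a half turn about z gives the same grasp; the last joint's range is limited). The gripper opens to 85 mm and grips with 20 to 120 N. Pads are 22 mm wide; open, the fingers measure 114 mm over their backs; the gripper's body (76 mm by 85 mm) begins 54 mm behind the grasp point. The pads swing forward as they close: fully open they stand 13 mm farther back than shut.
Start: joints at [-0.98, 0.385, 0.008, 0, -1.194, -0.259], TCP at [203.606, -590.884, 231.312] pointing down, gripper open.
Joint ranges: [-3.14, 3.14], [-1.21, 2.06], [-1.07, 1.41], [-3.16, 2.05], [-2.99, -0.16], [-3.1, 3.1]. Speed limits (rad/s): [2.79, 2.79, 3.14, 3.14, 3.14, 3.14].

## Interface

Orientations are given as a unit quaternion [x, y, z, w].
In Python, from bench import read_state, get_image, job_done, tcp_to_grasp gives the robot as it stands.
- The arm moves only by the tool jog_arm, never from a script. Its argument "plan" is a list of rows, each a list of 3 entries, a list of its own where there are three numbers: the finger opening in mm, from 0 to 85.4, then the shift along the tool's x, y, z as a fraction of full scale, then the turn, a rotation vector about the tool's x, y, z as a fraction of full scale. A call has 1 to 10 rows; each row is the pose to reach, as a shift and turn from the pose commanded when the call began, along the tool's axes at that moment; what a row does not reach only later rows make up. Full scale, the value 1, is 0.1 m for a shift and 60 degrees for a turn. A row lasts 1/8 s, in which the tool goes at most 62.5 mm and 10.7 degrees, less where a joint would pass 70% of its speed; a pose out of reach is approached as far as the arm can. A call with a number of a shift or a turn outside -1 to 1 is refused whole. A call with a gripper value outside its range is refused whole. The fingers move at their own pace and stop on an object; the grip force is fixed at half the most. Time passes only in rows, so rows that repeat a pose let the fingers close. It gives the time, the measured TCP pose, the force, the opening and the grip force at its end, in the units of the state.
- read_state(): the state, without advancing time (a new reading comes with each control period).
- get_image(name): name is "scene" or "top"; returns a dict with "img" (420x560x3 uint8, red, green, blue), "range_z" (420x560 float32, mm along the optical axis (not along the pixel's ray), 0 where there is no reading), "intrinsics" (3x3 intrinsics, pixels), "distortion" ([k1, k2, p1, p2, k3] as OpenCV has them; the pictures are not rectified), "extrinsics" (4x4, takes a point from camera to world coordinates). Camera axes: x right, y down, z forward; pixel columns grow to the right and rows downward; lengths in mm; the calibration is good to about 2 mm. A picture is of the moment at which its call begins.
- job_done(): hands the job in; it is judged then, once.
The state is a dict: "clock": time; "joints": joint angles; "joint_vel": joint speeds; "joint_efforts": joint torques, N m; "position": TCP position; "ee_rot": TCP orientation; "contact_force": force on the tool from outside, world axes, zero at the start; "wrist_torque": the same for the moment, N m; "gripper_width": finger opening in mm; "grasp_force": force on a finger pad.
Only numpy, scipy, OpenCV 4.12 (cv2) and the standard library are available. Lean on these libraries where they do the work, as an engineer would, in place of code of your own. Each camera call takes 0.05 s, during which the arm holds its last target. There are 200 camera calls.

## Task

Three spools stand on their rims in the rack: two are wound coils and one is an empty bobbin with nothing between its flanges. With shut fingertips push the empty bobbin over, away from you, so that it lies flat in the tray on the far side of the row, then push it along the tray until it lies against the raised stop at the tray's left end. Only push it, never grip or lift it; leave the two wound coils standing in their places and everything else where it is.

Things in the scene. Friction and masses are not known exactly. Their poses are not given: they have to be found in the camera images.
- rack: Fixed aluminium rack, 92 x 260 mm, floor plate 6 mm thick, yaw -0.1 to 0.2. Origin on the bench under the middle place; x points away from the robot, y left along the row. Three places at x = 0, y = -0.07, 0, 0.07, each between two 10 mm pins lying along x (x -0.012 to 0.012, 21.5 mm either side, tops 16 mm above the bench). Open at the front (plate ends x = -0.020) and right.
- tray_rail (a point): Middle of the foot of the far rail's inner face, at x = 0.066, y = 0.025, z = 0.006 in the rack's frame; axes as the rack. The rail bounds the tray (x = 0.012 to 0.066) on the far side; its top is 16 mm above the bench. A spool tipped over lands with its centre at about x = 0.034, close to its neighbours' faces (x = 0.012); against the rail its centre is at x = 0.044.
- tray_end (a point): Foot of the end stop: middle of the stop's inner face, on the tray floor (6 mm above the bench), at x = 0.042, y = 0.147 in the rack's frame. The stop is a dark steel bar 60 mm along x, 8 mm thick, top 20 mm above the bench. A spool lying against it has its centre 22 mm to the right.
- empty_bobbin_mid (a point): The empty black bobbin, about 30 g: two flanges and a bare, narrow core, 44 mm in diameter and 24 mm wide, standing on its rim in one of the three places of the rack, axis along the rack's x. This point is its centre, half-way along its axis, 28 mm above the bench while it stands (18 mm when it lies flat in the tray). Its z axis is its axis of revolution. It topples once its top has been pushed some 20 mm.
- empty_bobbin: The same empty bobbin; origin at the centre of the flange that faces away from the robot at the start, z along its axis (towards the robot at the start, up once it lies in the tray).
- copper_coil_mid (a point): Wound coil, full of copper wire between its black flanges, 44 mm in diameter and 24 mm wide, standing on its rim in one of the three places of the rack, axis along the rack's x. This point is its centre, half-way along its axis, 28 mm above the bench while it stands (18 mm when it lies flat in the tray).
- copper_coil: The same copper coil; origin at the centre of its far flange, z along its axis, towards the robot.
- taped_coil_mid (a point): Wound coil, full and wrapped with blue tape between its black flanges, 44 mm in diameter and 24 mm wide, standing on its rim in one of the three places of the rack, axis along the rack's x. This point is its centre, half-way along its axis, 28 mm above the bench while it stands (18 mm when it lies flat in the tray).
- taped_coil: The same taped coil; origin at the centre of its far flange, z along its axis, towards the robot.
- tin: Bystander: flat round tin, 57 mm in diameter, 22 mm high; origin under its centre.
- varnish_bottle: Bystander: small bottle with a nozzle, 39 mm in diameter, 108 mm high; origin under its centre.
- tape: Bystander: roll of masking tape lying flat, 80 mm in diameter, 19 mm high; origin under its centre.

How it is judged (in metres and radians):
On the way:
1. the empty bobbin has been tipped over and lies flat in the tray behind the row (angle between the z axis of empty_bobbin and the z axis of rack, either way round below 0.1 rad and x of empty_bobbin_mid in the frame of rack between 0.025 and 0.052 m and z of empty_bobbin_mid in the frame of rack between 0.014 and 0.022 m and y of empty_bobbin_mid in the frame of rack below 0.112 m), for 0.2 s.
At the end, for the whole second after the job is handed in: The empty bobbin lies flat in the tray (axis within 0.1 rad of the rack's vertical, centre 25 to 52 mm behind the row line), against the end stop with a gap of at most 7 mm, at rest; both wound coils still stand on their rims within 10 mm of where they stood (angle between the z axis of empty_bobbin and the z axis of rack, either way round below 0.1 rad and x of empty_bobbin_mid in the frame of rack between 0.025 and 0.052 m and z of empty_bobbin_mid in the frame of rack between 0.014 and 0.022 m and y of empty_bobbin_mid in the frame of rack between 0.118 and 0.129 m and linear speed of empty_bobbin below 0.01 m/s and angle between the z axis of each of copper_coil, taped_coil and the x axis of rack, either way round below 0.15 rad and distance of each of copper_coil_mid, taped_coil_mid from where it was at the start of the episode below 0.01 m); the robot touches nothing.
It fails at once if the empty bobbin is lifted (its centre more than 12 mm above its starting height) (height (world z) of empty_bobbin_mid above 0.04 m).
It fails at once if the copper coil is knocked out of its place (moved over 10 mm or tilted over 0.15 rad) (distance of copper_coil_mid from where it was at the start of the episode above 0.01 m or angle between the z axis of copper_coil and the x axis of rack, either way round above 0.15 rad).
It fails at once if the taped coil is knocked out of its place (moved over 10 mm or tilted over 0.15 rad) (distance of taped_coil_mid from where it was at the start of the episode above 0.01 m or angle between the z axis of taped_coil and the x axis of rack, either way round above 0.15 rad).
It fails at once if the tin, the bottle or the tape roll is moved by more than 20 mm (distance of any of tin, varnish_bottle, tape from where it was at the start of the episode above 0.02 m).
It also fails if it takes over 48 s, if anything falls off the work surface, if the arm or the gripper's body presses on something with over 40 N, if the wrist force passes 120 N, or if a joint passes its speed limit or range.

## Working session

There is one attempt and no reset: what is moved stays moved. The work goes in short steps, Python scripts to look and compute and a tool call to move; the robot and the scene stay as the last step left them, time stands still between calls to the robot, and variables do not carry over. Pictures are saved under pics/ and viewed, at most 11 in all, crops included, and the job is handed in when it is done.

Besides the shell and the picture viewer there is one more tool, called by a JSON object that holds its "name" and its "arguments". jog_arm: Moves the arm, as the interface text tells. Its arguments: {"type":"object","properties":{"plan":{"type":"array"}},"required":["plan"]}

```bash
mkdir -p pics; python3 - <<'E'
from bench import *
import cv2,numpy as np,pickle
d={n:get_image(n) for n in("scene","top")}
pickle.dump(d,open("d0.pkl","wb"))
for n in d: cv2.imwrite(f"pics/{n}0.png",d[n]["img"][:,:,::-1]); print(n,d[n]["intrinsics"],d[n]["distortion"],np.round(d[n]["extrinsics"],3))
print(read_state())
E
```

```text
scene [[537.23159178   0.         283.88382197]
 [  0.         537.23159178 213.89063938]
 [  0.           0.           1.        ]] [-0.02989263  0.          0.          0.          0.        ] [[-8.37000e-01 -3.14000e-01  4.48000e-01  7.82520e+01]
 [-5.47000e-01  5.07000e-01 -6.67000e-01  5.86279e+02]
 [-1.80000e-02 -8.03000e-01 -5.96000e-01  6.88177e+02]
 [ 0.00000e+00  0.00000e+00  0.00000e+00  1.00000e+00]]
top [[407.50690052   0.         279.97342558]
 [  0.         407.50690052 211.48620042]
 [  0.           0.           1.        ]] [-0.09374738  0.          0.          0.          0.        ] [[-1.80000e-02 -9.92000e-01  1.28000e-01  4.59448e+02]
 [-9.99000e-01  2.10000e-02  2.50000e-02 -1.34279e+02]
 [-2.70000e-02 -1.28000e-01 -9.91000e-01  9.81496e+02]
 [ 0.00000e+00  0.00000e+00  0.00000e+00  1.00000e+00]]
{'clock': 0.1, 'joints': array([-9.80440477e-01,  3.85461829e-01,  6.77547171e-03, -4.12092871e-04,
       -1.19396832e+00, -2.58626013e-01]), 'joint_vel': array([ 0.00019022, -0.00155381,  0.00388534, -0.00042594,  0.00103516,
        0.00021348]), 'joint_efforts': array([-4.09478098e-04, -3.93320346e+01,  1.88930297e+01,  4.19788107e+00,
       -2.60598194e-03,  5.82123022e-06]), 'position': array([ 203.41437828, -590.43738429,  230.35019802]), 'ee_rot': array([-1.65030412e-01,  9.86288022e-01,  9.25587180e-04, -2.08165545e-04]), 'contact_force': array([-0.38886028,  0.07786104,  0.08379238]), 'wrist_torque': array([-0.01313269, -0.00806006, -0.01873889]), 'grasp_force': 0.0, 'gripper_width': 85.46035407439553}
```

View pics/scene0.png

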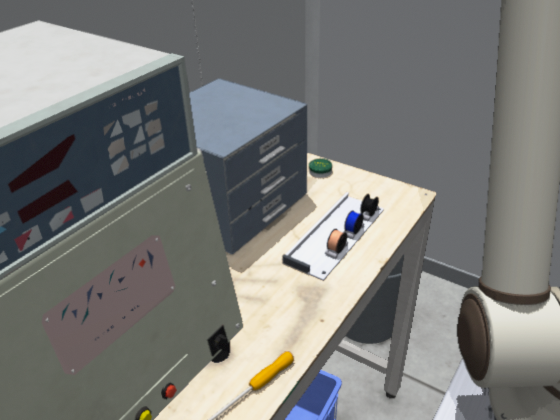

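View pics/top0.png

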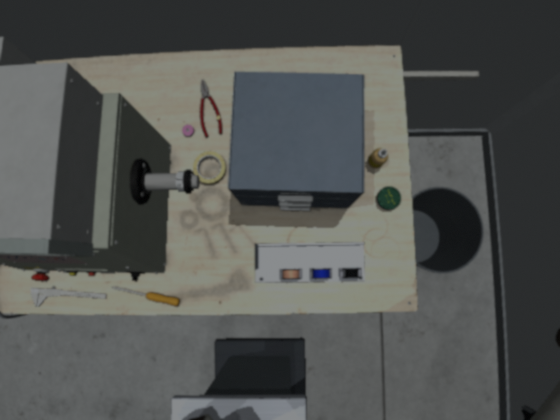

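The scene view shows copper at about (337,241), blue at (354,222), black at (369,205) and the dark stop at (297,264). The empty bobbin is therefore in the right-hand place. In the top view the rack spans about (255–364, 243–282), with black at (351,272). Next I measure these in both views.

```bash
cat > h.py <<'E'
import cv2,numpy as np,pickle
def ray(d,uv):
    p=cv2.undistortPoints(np.array(uv,float).reshape(-1,1,2),d["intrinsics"],d["distortion"]).reshape(-1,2)
    E=d["extrinsics"]; return E[:3,3],np.c_[p,np.ones(len(p))]@E[:3,:3].T
def plane(d,uv,z):
    o,r=ray(d,uv); return o+r*((z-o[2])/r[:,2])[:,None]
def cloud(d):
    h,w=d["range_z"].shape; u,v=np.meshgrid(np.arange(w),np.arange(h))
    o,r=ray(d,np.c_[u.ravel(),v.ravel()]); return (o+r*d["range_z"].reshape(-1,1)).reshape(h,w,3)
E
python3 - <<'E'
from h import *
d=pickle.load(open("d0.pkl","rb"))
for n,(x0,x1,y0,y1) in {"scene":(270,400,180,285),"top":(240,380,230,295)}.items():
    D=d[n]; im=D["img"]; hsv=cv2.cvtColor(im,cv2.COLOR_RGB2HSV); C=cloud(D)
    cv2.imwrite(f"pics/{n}_c.png",cv2.resize(im[y0:y1,x0:x1,::-1],None,fx=5,fy=5,interpolation=cv2.INTER_CUBIC))
    H,S,V=[hsv[...,i] for i in range(3)]; roi=np.zeros(H.shape,bool); roi[y0:y1,x0:x1]=1
    for nm,m in {"blue":(H>105)&(H<130)&(S>150),"cop":(H<15)&(S>80)&(V>60),"black":(V<45),"white":(S<45)&(V>110)}.items():
        k,l,st,ce=cv2.connectedComponentsWithStats((m&roi).astype(np.uint8))
        for i in range(1,k):
            if st[i,4]<25: continue
            P=C[l==i]; P=P[P[:,2]<2000]
            print(n,nm,st[i],ce[i].round(1),"z28",plane(D,ce[i],28).round(0)[0],"cloud med",np.median(P,0).round(0),"lo",np.percentile(P,3,axis=0).round(0),"hi",np.percentile(P,97,axis=0).round(0))
            if nm=="white" and st[i,4]>400:
                r=cv2.minAreaRect(np.argwhere(l==i)[:,::-1].astype(np.float32)); print(plane(D,cv2.boxPoints(r),8).round(0).tolist())
C=cloud(d["top"])[60:215,225:370].reshape(-1,3); C=C[C[:,2]>60]; print("cab lo",np.percentile(C,1,axis=0),"hi",np.percentile(C,99,axis=0))
E
```

```text
scene blue [346 211  14  21 173] [351.3 220.8] z28 [ 446. -205.   28.] cloud med [ 439. -188.   43.] lo [ 429. -204.   22.] hi [ 448. -181.   51.]
scene cop [328 230  15  20 186] [334.  239.3] z28 [ 447. -134.   28.] cloud med [ 440. -118.   43.] lo [ 429. -138.   23.] hi [ 449. -111.   51.]
scene black [362 195  16  21 207] [369.2 205.1] z28 [ 439. -273.   28.] cloud med [ 435. -265.   33.] lo [ 428. -287.   13.] hi [ 449. -252.   46.]
scene black [354 214   9  20  97] [358.  223.8] z28 [ 430. -203.   28.] cloud med [ 430. -209.   22.] lo [ 428. -219.   12.] hi [ 437. -186.   44.]
scene black [337 233  10  20 108] [341.4 242.7] z28 [ 430. -133.   28.] cloud med [ 430. -140.   22.] lo [ 428. -148.   11.] hi [ 437. -116.   45.]
scene black [284 259  25  13 104] [296.1 265.2] z28 [469. -33.  28.] cloud med [479. -48.  12.] lo [454. -50.   6.] hi [504. -46.  18.]
scene white [270 180  12  10  36] [274.7 183.8] z28 [ 653. -236.   28.] cloud med [ 591. -147.  100.] lo [ 587. -163.   98.] hi [ 595. -132.  102.]
scene white [ 270  180  130  105 9922] [338.5 234. ] z28 [ 447. -153.   28.] cl
[... 514 characters left out ...]
28.] cloud med [ 437. -122.   47.] lo [ 430. -129.   39.] hi [ 446. -115.   50.]
top cop [292 270   6   8  44] [294.6 273.7] z28 [ 437. -142.   28.] cloud med [ 438. -142.   46.] lo [ 430. -147.   39.] hi [ 446. -136.   50.]
top black [345 269  13   9 105] [350.7 272.6] z28 [ 437. -272.   28.] cloud med [ 436. -269.   42.] lo [ 429. -285.   34.] hi [ 445. -258.   50.]
top white [ 240  230  140   65 8109] [309.3 260.8] z28 [ 466. -177.   28.] cloud med [ 470. -175.    4.] lo [ 390. -336.   -1.] hi [537. -19.  15.]
[[543.0, -13.0, 8.0], [536.0, -346.0, 8.0], [385.0, -340.0, 8.0], [391.0, -12.0, 8.0]]
cab lo [ 588.09824076 -279.02370118   92.94090839] hi [834.01605624 -23.06863333 224.6932522 ]
```

View pics/scene_c.png

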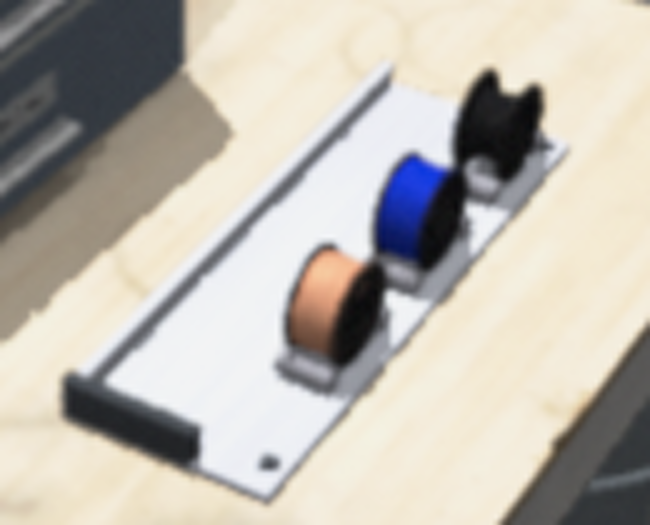

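View pics/top_c.png

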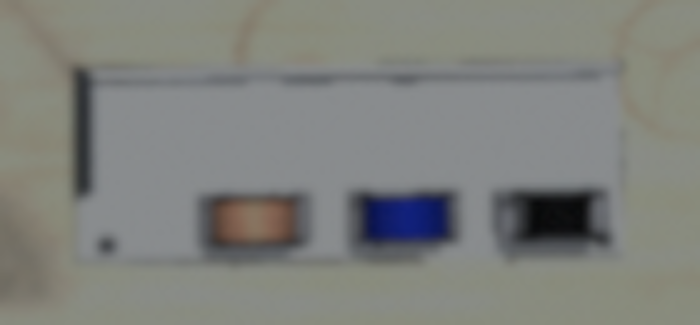

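Scene crop: the empty black bobbin stands in the right-hand place at about crop (500,125), and the stop is at (130,420). Top crop: the coils sit in a row at crop rows ~218, so yaw is near 0, and the rail runs along crop row ~72. Blue gives the rack origin as about (437,-202). The stop's x centre of 479 is 437+42, as it should be. I start the approach with the fingers shut.

{"name": "jog_arm", "arguments": {"plan": [[0,[-0.2,0.17,0.1],[0,0,0.08]],[0,[-0.5,0.42,0.25],[0,0,0.16]],[0,[-0.8,0.68,0.4],[0,0,0.24]],[0,[-1,0.85,0.5],[0,0,0.317]],[0,[-1,0.85,0.5],[0,0,0.317]]]}}

```text
clock: 0.72
position: [270.7, -476.2, 180.4]
ee_rot: [-0.001, 1.0, 0.001, -0.001]
contact_force: [1.5, -0.6, 0.6]
gripper_width: 0.2
grasp_force: 0.0
```

```bash
python3 - <<'E'
from h import *
from bench import read_state
d=pickle.load(open("d0.pkl","rb"))
for n in d:
    C=cloud(d[n]).reshape(-1,3)
    m=(C[:,0]>490)&(C[:,0]<520)&(C[:,1]>-325)&(C[:,1]<-60)&(C[:,2]>12)&(C[:,2]<22)
    P=C[m]; f=cv2.fitLine(P[:,:2].astype(np.float32),cv2.DIST_HUBER,0,.01,.01).ravel(); print(n,"rail",m.sum(),f.round(4),np.percentile(P,[3,50,97],axis=0).round(0).tolist())
s=read_state();print(s["position"],s["ee_rot"])
E
```

```text
scene rail 302 [ 5.500000e-03  1.000000e+00  5.077686e+02 -1.733896e+02] [[505.0, -297.0, 12.0], [508.0, -165.0, 17.0], [512.0, -66.0, 19.0]]
top rail 272 [ 7.200000e-03  1.000000e+00  5.061108e+02 -1.843904e+02] [[503.0, -300.0, 14.0], [506.0, -176.0, 17.0], [509.0, -71.0, 20.0]]
[ 270.65682355 -476.19454226  180.3929843 ] [-1.28242221e-03  9.99998303e-01  1.04132066e-03 -8.16002589e-04]
```

{"name": "jog_arm", "arguments": {"plan": [[0,[-0.15,0.25,0.1],[0,0,0]],[0,[-0.4,0.65,0.25],[0,0,0]],[0,[-0.6,1,0.4],[0,0,0]],[0,[-0.6,1,0.4],[0,0,0]]]}}

```text
clock: 1.23
position: [330.8, -376.7, 140.6]
ee_rot: [-0.002, 1.0, 0.001, -0.001]
contact_force: [1.1, 0.2, 0.4]
gripper_width: 0.0
grasp_force: 0.0
```

{"name": "jog_arm", "arguments": {"plan": [[0,[-0.15,0.25,0.1],[0,0,0]],[0,[-0.4,0.65,0.25],[0,0,0]],[0,[-0.6,1,0.5],[0,0,0]],[0,[-0.6,1,0.5],[0,0,0]],[0,[-0.6,1,0.5],[0,0,0]]]}}

```text
clock: 1.85
position: [391.0, -279.1, 91.9]
ee_rot: [0.0, 1.0, -0.0, 0.0]
contact_force: [-0.5, 0.8, 0.9]
gripper_width: 0.1
grasp_force: 0.0
```

{"name": "jog_arm", "arguments": {"plan": [[0,[0,0.07,0.2],[0,0,0]],[0,[0,0.07,0.4],[0,0,0]],[0,[0,0.07,0.49],[0,0,0]],[0,[0,0.07,0.49],[0,0,0]],[0,[0,0.07,0.49],[0,0,0]]]}}

```text
clock: 2.48
position: [391.1, -271.6, 43.1]
ee_rot: [0.0, 1.0, -0.0, 0.001]
contact_force: [0.3, -0.5, 0.1]
gripper_width: -0.1
grasp_force: 0.0
```

```bash
python3 - <<'E'
from h import *
from bench import *
d={n:get_image(n) for n in("scene","top")}
a=cv2.resize(d["scene"]["img"][180:285,270:400,::-1],(520,420),interpolation=cv2.INTER_CUBIC)
cv2.imwrite("pics/s1.png",a)
C=cloud(d["scene"]).reshape(-1,3);m=(abs(C[:,1]+272)<40)&(C[:,0]>350)&(C[:,0]<424)&(C[:,2]>35)&(C[:,2]<90)
print(m.sum(),np.percentile(C[m],[2,50,98],axis=0).round(0))
E
```

```text
174 [[ 379. -280.   47.]
 [ 385. -264.   65.]
 [ 401. -257.   88.]]
```

View pics/s1.png

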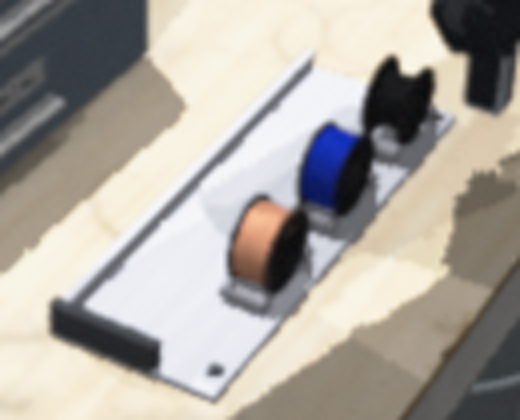

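The finger (at 490,80) stands in front of the bobbin (400,105), clear of it and lined up. Now the topple.

{"name": "jog_arm", "arguments": {"plan": [[0,[-0.15,0,0],[0,0,0]],[0,[-0.22,0,0],[0,0,0]],[0,[-0.26,0,0],[0,0,0]],[0,[-0.3,0,0],[0,0,0]],[0,[-0.34,0,0],[0,0,0]],[0,[-0.38,0,0],[0,0,0]],[0,[-0.42,0,0],[0,0,0]],[0,[-0.45,0,0],[0,0,0]],[0,[-0.48,0,0],[0,0,0]],[0,[-0.48,0,0],[0,0,0]]]}}

```text
clock: 3.82
position: [438.7, -271.0, 42.3]
ee_rot: [0.0, 1.0, -0.0, 0.0]
contact_force: [0.1, 0.4, -0.3]
gripper_width: 0.1
grasp_force: 0.0
```

```bash
cat > look.py <<'E'
from h import *
from bench import *
import sys
d={n:get_image(n) for n in("scene","top")}
a=cv2.resize(d["scene"]["img"][180:285,270:400,::-1],(520,420),interpolation=cv2.INTER_CUBIC)
cv2.imwrite(f"pics/{sys.argv[1]}.png",a)
for n in d:
    D=d[n];C=cloud(D);hsv=cv2.cvtColor(D["img"],cv2.COLOR_RGB2HSV)
    m=(hsv[...,2]<60)&(C[...,0]>450)&(C[...,0]<504)&(C[...,1]>-310)&(C[...,1]<-57)&(C[...,2]>10)&(C[...,2]<45)
    P=C[m]; 
    if len(P): print(n,len(P),np.percentile(P,[3,50,97],axis=0).round(0).tolist())
E
python3 look.py s2
```

```text
scene 257 [[455.0, -287.0, 11.0], [473.0, -267.0, 25.0], [490.0, -251.0, 32.0]]
```

View pics/s2.png

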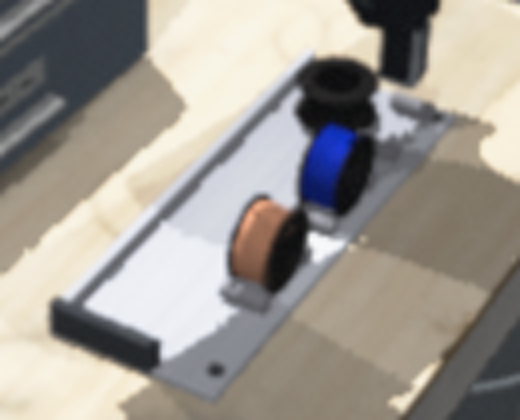

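The bobbin (340,95) now lies flat in the tray and both coils still stand. Next I push it gently against the rail.

{"name": "jog_arm", "arguments": {"plan": [[0,[0.08,0,0],[0,0,0]],[0,[0.08,0,0],[0,0,0]],[0,[0.08,0,0.15],[0,0,0]],[0,[0.08,0,0.22],[0,0,0]],[0,[0.04,0,0.22],[0,0,0]],[0,[0,0,0.22],[0,0,0]],[0,[-0.04,0,0.22],[0,0,0]],[0,[-0.07,0,0.22],[0,0,0]],[0,[-0.09,0,0.22],[0,0,0]],[0,[-0.09,0,0.22],[0,0,0]]]}}

```text
clock: 5.18
position: [447.7, -271.0, 20.4]
ee_rot: [0.0, 1.0, -0.0, 0.0]
contact_force: [0.6, -0.1, -0.6]
gripper_width: 0.3
grasp_force: 0.0
```

```bash
python3 look.py s3
```

```text
scene 289 [[454.0, -287.0, 10.0], [478.0, -265.0, 24.0], [496.0, -252.0, 36.0]]
```

{"name": "jog_arm", "arguments": {"plan": [[0,[0.1,0,0],[0,0,0]],[0,[0.1,0,-0.2],[0,0,0]],[0,[0.1,0,-0.5],[0,0,0]],[0,[0.1,-0.25,-0.5],[0,0,0.07]],[0,[-0.1,-0.54,-0.5],[0,0,0.133]],[0,[-0.3,-0.54,-0.5],[0,0,0.133]],[0,[-0.3,-0.54,-0.3],[0,0,0.133]],[0,[-0.3,-0.54,0],[0,0,0.133]],[0,[-0.3,-0.54,0.08],[0,0,0.133]],[0,[-0.3,-0.54,0.08],[0,0,0.133]]]}}

```text
clock: 6.52
position: [477.0, -325.0, 12.2]
ee_rot: [0.07, 0.998, 0.0, -0.001]
contact_force: [1.1, -0.2, -0.4]
gripper_width: 0.1
grasp_force: 0.0
```

```bash
python3 look.py s4
```

```text
scene 270 [[461.0, -287.0, 10.0], [479.0, -268.0, 25.0], [496.0, -251.0, 33.0]]
top 56 [[456.0, -281.0, 22.0], [461.0, -266.0, 30.0], [471.0, -253.0, 33.0]]
```

View pics/s4.png

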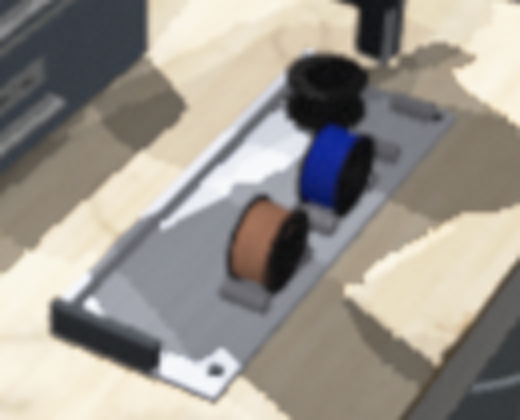

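The bobbin (325,90) now lies by the rail, and the finger (378,30) is on its right. I push it left along the tray.

{"name": "jog_arm", "arguments": {"plan": [[0,[0.014,0.1,0],[0,0,0]],[0,[0.025,0.18,0],[0,0,0]],[0,[0.036,0.26,0],[0,0,0]],[0,[0.048,0.34,0],[0,0,0]],[0,[0.06,0.42,0],[0,0,0]],[0,[0.07,0.5,0],[0,0,0]],[0,[0.081,0.58,0],[0,0,0]],[0,[0.092,0.66,0],[0,0,0]],[0,[0.104,0.74,0],[0,0,0]],[0,[0.109,0.78,0],[0,0,0]]]}}

```text
clock: 7.88
position: [477.4, -245.7, 12.3]
ee_rot: [0.069, 0.998, 0.0, -0.0]
contact_force: [-0.7, -1.2, 0.0]
gripper_width: -0.3
grasp_force: 0.4
```

```bash
python3 look.py s5
```

```text
scene 365 [[463.0, -239.0, 10.0], [479.0, -211.0, 28.0], [498.0, -190.0, 41.0]]
```

View pics/s5.png

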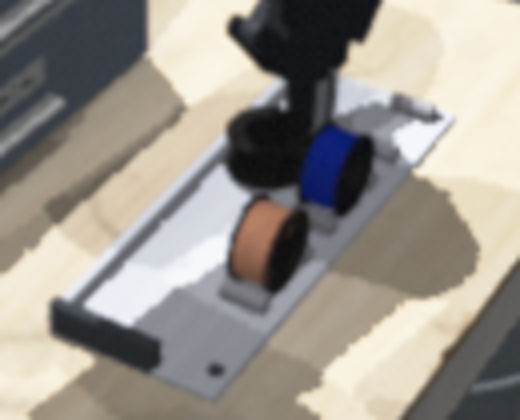

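The bobbin (270,145) is sliding along the rail and the coils are untouched. Continuing.

{"name": "jog_arm", "arguments": {"plan": [[0,[0.011,0.08,0],[0,0,0]],[0,[0.025,0.18,0],[0,0,0]],[0,[0.036,0.26,0],[0,0,0]],[0,[0.048,0.34,0],[0,0,0]],[0,[0.06,0.42,0],[0,0,0]],[0,[0.07,0.5,0],[0,0,0]],[0,[0.081,0.58,0],[0,0,0]],[0,[0.092,0.66,0],[0,0,0]],[0,[0.104,0.74,0],[0,0,0]],[0,[0.109,0.78,0],[0,0,0]]]}}

```text
clock: 9.22
position: [477.7, -166.9, 12.4]
ee_rot: [0.069, 0.998, 0.0, 0.0]
contact_force: [-0.4, -1.0, 0.5]
gripper_width: 0.3
grasp_force: 0.3
```

{"name": "jog_arm", "arguments": {"plan": [[0,[0.011,0.08,0],[0,0,0]],[0,[0.022,0.16,0],[0,0,0]],[0,[0.034,0.24,0],[0,0,0]],[0,[0.045,0.32,0],[0,0,0]],[0,[0.053,0.38,0],[0,0,0]],[0,[0.057,0.41,0],[0,0,0]],[0,[0.057,0.41,0],[0,0,0]]]}}

```text
clock: 10.1
position: [478.0, -125.8, 12.4]
ee_rot: [0.069, 0.998, 0.0, 0.0]
contact_force: [-0.3, -0.1, 0.1]
gripper_width: 0.1
grasp_force: 0.0
```

```bash
python3 look.py s6
```

```text
scene 439 [[464.0, -120.0, 10.0], [479.0, -95.0, 28.0], [498.0, -71.0, 40.0]]
```

View pics/s6.png

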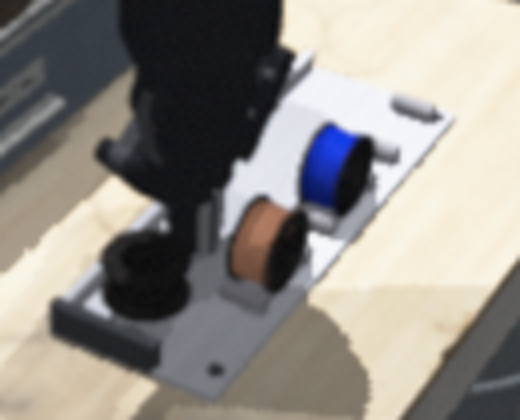

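The bobbin (145,275) still has a small gap to the stop. I creep on and watch the force.

{"name": "jog_arm", "arguments": {"plan": [[0,[0.003,0.02,0],[0,0,0]],[0,[0.006,0.04,0],[0,0,0]],[0,[0.008,0.06,0],[0,0,0]],[0,[0.01,0.07,0],[0,0,0]],[0,[0.011,0.08,0],[0,0,0]],[0,[0.011,0.08,0],[0,0,0]]]}}

```text
clock: 10.95
position: [477.6, -117.9, 12.3]
ee_rot: [0.07, 0.998, 0.0, -0.0]
contact_force: [-0.0, -0.3, 0.1]
gripper_width: 0.0
grasp_force: 0.1
```

{"name": "jog_arm", "arguments": {"plan": [[0,[0.002,0.01,0],[0,0,0]],[0,[0.003,0.02,0],[0,0,0]],[0,[0.003,0.02,0],[0,0,0]]]}}

```text
clock: 11.32
position: [477.6, -115.9, 12.3]
ee_rot: [0.07, 0.998, 0.0, -0.0]
contact_force: [0.1, 0.8, 0.4]
gripper_width: -0.2
grasp_force: 0.1
```

{"name": "jog_arm", "arguments": {"plan": [[0,[0.002,0.01,0],[0,0,0]],[0,[0.003,0.02,0],[0,0,0]],[0,[0.003,0.02,0],[0,0,0]]]}}

```text
clock: 11.7
position: [477.6, -113.9, 12.3]
ee_rot: [0.07, 0.998, 0.0, -0.0]
contact_force: [-0.7, 0.0, -0.2]
gripper_width: -0.1
grasp_force: 0.2
```

```bash
python3 look.py s7
```

```text
scene 437 [[465.0, -113.0, 10.0], [479.0, -84.0, 28.0], [499.0, -61.0, 41.0]]
```

View pics/s7.png

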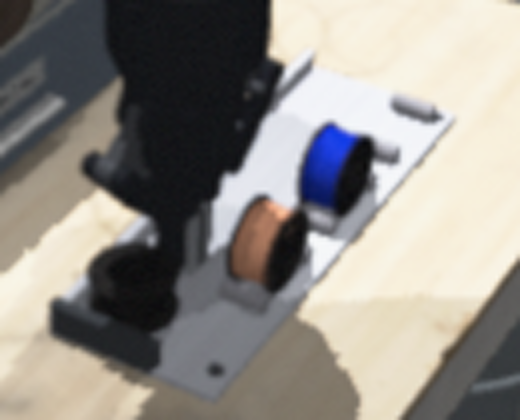

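The bobbin (132,285) is almost at the stop, with no stop force felt yet. Creeping on until it is felt.

{"name": "jog_arm", "arguments": {"plan": [[0,[0.002,0.01,0],[0,0,0]],[0,[0.003,0.02,0],[0,0,0]],[0,[0.003,0.02,0],[0,0,0]]]}}

```text
clock: 12.18
position: [477.6, -111.9, 12.3]
ee_rot: [0.07, 0.998, -0.0, -0.0]
contact_force: [-0.7, -0.1, -0.1]
gripper_width: 0.1
grasp_force: 0.2
```

{"name": "jog_arm", "arguments": {"plan": [[0,[0.001,0.01,0],[0,0,0]],[0,[0.002,0.015,0],[0,0,0]],[0,[0.002,0.015,0],[0,0,0]]]}}

```text
clock: 12.55
position: [477.5, -111.2, 12.5]
ee_rot: [0.07, 0.998, -0.0, -0.0]
contact_force: [-1.8, -5.4, 1.7]
gripper_width: 0.1
grasp_force: 2.9
```

The stop is felt at 5 N. I back off, then rise.

{"name": "jog_arm", "arguments": {"plan": [[0,[0,-0.03,0],[0,0,0]],[0,[0,-0.1,0],[0,0,0]],[0,[0,-0.2,0],[0,0,0]],[0,[0,-0.2,-0.2],[0,0,0]],[0,[0,-0.2,-0.6],[0,0,0]],[0,[0,-0.3,-1],[0,0,0]],[0,[0,-0.8,-1],[0,0,0]],[0,[0,-1,-1],[0,0,0]],[0,[0,-1,-1],[0,0,0]],[0,[0,-1,-1],[0,0,0]]]}}

```text
clock: 13.8
position: [463.5, -209.4, 112.1]
ee_rot: [0.07, 0.998, 0.0, -0.0]
contact_force: [0.4, 0.9, -0.5]
gripper_width: -0.1
grasp_force: 0.0
```

```bash
python3 look.py s8
```

```text
scene 332 [[465.0, -93.0, 11.0], [482.0, -76.0, 25.0], [499.0, -59.0, 32.0]]
```

View pics/s8.png

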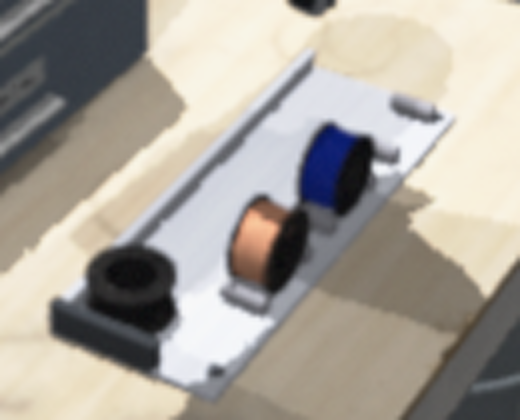

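The bobbin (130,285) lies flat against the stop with its centre at y ≈ -76. Both coils stand in place and the arm is clear.

```bash
python3 -c "
from bench import *
print(job_done())"
```

```text
the job is handed in; nothing more can be done
None
```

I pushed the empty bobbin over and along the tray; it lies flat against the left stop, both wound coils still stand in their places, and I handed the job in at about 14 s without getting a verdict back.

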